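Vent the culture flask

TASK

Screw the cap of the upright culture flask down clockwise until it bottoms out, then back it off a quarter turn so that the flask can breathe. Finish still gripping the cap at that setting: do not let go. The flask stays standing in its slotted block, and the things around it are left alone.

Things in the scene. Friction and masses are not known exactly. Their poses are not given: they have to be found in the camera images.
- flask: Clear flat culture flask standing on end, neck up, loose in the slot of the block, which keeps it from turning (1.5 mm play all round, so it twists up to about 2 degrees either way). Body 36 x 85 mm, straight to 105 mm above its underside, then shoulders tapering to a 26 x 32 mm neck base at 137 mm; a neck collar of 31 mm diameter lies at 143 to 146 mm. 0.09 to 0.16 kg with the cap. Origin: centre of the underside; z up along the neck; y along the 85 mm side.
- cap: Round ribbed blue screw cap on the flask's neck, coaxial with the flask: 37 mm diameter, 26 mm high, on a thread from the start. Origin: centre of its lower rim, 148 mm above the flask's underside when fully home, up to 2.3 mm higher at the start; z up. It turns with x, along which a thin raised ridge runs on its top.
- cap_grip (a point): Point on the cap's axis 15 mm above its lower rim (11 mm below its top): the height to grip, about 170 mm above the work surface. Fingers may come from above at any yaw.
- cap_turn (a joint): How far the cap is unscrewed from fully home, rad, relative to the flask: 0 = bottomed out (a hard stop), growing as it turns counterclockwise seen from above; a quarter turn is 1.57. Starts between 2.0 and 3.6, travel ends at 5. The thread lifts the cap 0.64 mm per rad unscrewed. Thread friction about 0.08 N m; it stays where it is left.
- stand: Grey plastic block with a slot, fixed to the work surface, holding the flask upright: 75 (x) x 125 (y) x 45 mm high, slot 39 x 88 mm with its floor 6 mm above the surface. Origin: centre of the underside; y along the slot.
- tip_box: Bystander: closed grey pipette tip box with a clear lid, loose, 88 x 123 x 80 mm high. Origin: centre of the underside.
- reagent: Bystander: amber glass bottle with a black cap, loose, 52 mm diameter, 110 mm high. Origin: centre of the underside.
- dishes: Bystander: stack of three clear closed dishes, one loose piece, 91 mm diameter, 41 mm high. Origin: centre of the underside.
Things that resemble listed ones, but are neither listed nor needed, are in the scene too. What is shaped like the flask but purple or red is not meant.

How it is judged:
By the outcome, as a careful person would: the job done as asked, in the order asked, and still so for the second after the job is handed in, while the arm keeps its last pose, push and grip.
It also fails if it takes over 69 s, if anything falls off the work surface, if the arm or the gripper's body presses on something with over 40 N, if the wrist force passes 120 N, or if a joint passes its speed limit or range.

ROBOT

A 6-joint arm with a two-finger parallel gripper is mounted at the origin on the work surface. World frame = base frame: x ahead of the robot, y to its left, z up, the work surface at z = 0. Lengths are in m, angles in rad, forces in N, time in s.
With the tool pointing down it reaches from about 0.35 to 0.975 m from the base axis. Payload 7.1 kg.
Tool frame: the origin (TCP) lies where the fingers leave the gripper's body, on its centre line; the fingertips stand 80 mm ahead of it and the grasp point (between the pads) lies 61 mm ahead of it; z points along the fingers, y is the line along which they close (so a half turn about z gives the same grasp; the last joint's range is limited). The gripper opens to 88 mm and grips with 3 to 60 N. Pads are 20 mm wide; open, the fingers measure 115 mm over their backs; the gripper's body (75 mm by 178 mm) begins 61 mm behind the grasp point.
Start: joints at [-1.259, 0.423, 1.63, -0, 1.089, -0.019], TCP at [0.203, -0.591, 0.303] pointing down, gripper open.
Joint ranges: [-3, 3], [-0.9, 2.11], [0.09, 2.58], [-1.31, 4.45], [0.11, 2.69], [-2.54, 2.54]. Speed limits (rad/s): [2.39, 2.39, 3.01, 3.14, 3.14, 3.14].

INTERFACE

Orientations are given as a unit quaternion [x, y, z, w].
In Python, from bench import manip gives the robot as it stands.
- The arm moves only by the shell command python3 -m inch 'ROWS' [OPENING]. ROWS is JSON, one flat list of numbers, 4 for each row, row after row: the shift along the tool's x, y, z scaled (see below), then the turn about the tool's z scaled (see below). In form: [tx, ty, tz, twist, tx, ty, tz, twist, ...]. A call has 1 to 8 rows; each row is the pose to reach, as a shift and turn from the pose commanded when the call began, along the tool's axes at that moment; what a row does not reach only later rows make up. The controller multiplies each number of a shift by 200 mm and each number of a turn by 120 degrees. A row lasts 1/10 s, in which the tool goes at most 50 mm and 8.59 degrees, less where a joint would pass 70% of its speed; a pose out of reach is approached as far as the arm can. A call with a number of a shift or a turn outside -1 to 1 is refused whole. A call with a gripper value outside its range is refused whole. OPENING is the gripper command: -1 is shut, 1 is fully open, values between are in proportion, set as the call begins (- or left out, the last holds). The fingers move at their own pace and stop on an object; the grip force is fixed at half the most. Time passes only in rows, so rows that repeat a pose let the fingers close. It gives the time, the measured TCP pose, the force, the opening and the grip force at its end, in the units of the state.
- manip.state(): the state, without advancing time (a new reading comes with each control period).
- manip.snapshot(name): name is "scene" or "top" or "wrist"; returns the picture (480x640x3 uint8, red, green, blue); there is no depth.
- manip.camera_params(name): a dict with "fx", "fy", "cx", "cy" (pixels), "R" (3x3) and "t" (3): a world point X has camera coordinates R X + t. Camera axes: x right, y down, z forward; pixel columns grow to the right and rows downward; lengths in m; the calibration is good to about 2 mm. A picture is of the moment at which its call begins: read the wrist's pose just before it. camera_params takes no time and is no camera call; for the wrist camera it gives the pose at the moment of the call.
- manip.sign_off(): hands the job in; it is judged then, once.
The state is a dict: "time": time; "joint_positions": joint angles; "dq": joint speeds; "joint_torque": joint torques, N m; "tcp_pos": TCP position; "orientation": TCP orientation; "ft_force": force on the tool from outside, world axes, zero at the start; "ft_torque": the same for the moment, N m; "finger_gap": opening from 0.0 (shut) to 1.0 (fully open); "gripper_force": force on a finger pad.
Only numpy, scipy, OpenCV 4.12 (cv2) and the standard library are available. Lean on these libraries where they do the work, as an engineer would, in place of code of your own. Each camera call takes 0.05 s, during which the arm holds its last target. There are 200 camera calls.

## Working session

There is one attempt and no reset: what is moved stays moved. The work goes in short steps, Python scripts to look and compute and a shell command to move; the robot and the scene stay as the last step left them, time stands still between calls to the robot, and variables do not carry over. Pictures are saved under pics/ and viewed, at most 10 in all, crops included, and the job is handed in when it is done.

```bash
mkdir -p pics && python3 - <<'E'
from bench import manip
import cv2,numpy as np
a=manip.snapshot("scene");b=manip.snapshot("top")
cv2.imwrite("pics/s.png",a[:,:,::-1]);cv2.imwrite("pics/t.png",b[:,:,::-1])
for n in("scene","top"):print(n,manip.camera_params(n))
s=manip.state();print(s["time"],s["orientation"],s["tcp_pos"])
E
```

```text
scene {'fx': 594.3315334752591, 'fy': 594.3315334752591, 'cx': 326.2660302390729, 'cy': 238.29518084467557, 'R': array([[ 0.13011975,  0.9913994 , -0.01400287],
       [ 0.76840654, -0.10975737, -0.63047975],
       [-0.62659416,  0.07127797, -0.77607938]]), 't': array([-0.02121369, -0.33821556,  1.51005154])}
top {'fx': 570.5849844733478, 'fy': 570.5849844733478, 'cx': 316.79714595103144, 'cy': 240.93064180272992, 'R': array([[-0.01770142, -0.99984126,  0.00202814],
       [-0.98834474,  0.01719106, -0.15125855],
       [ 0.15119967, -0.004682  , -0.98849215]]), 't': array([-0.02303808,  0.55805716,  1.02215347])}
0.1 [ 9.86349883e-01  1.64661600e-01 -1.20438693e-04 -6.72084228e-04] [ 0.20289665 -0.59073707  0.30198421]
```

View pics/s.png

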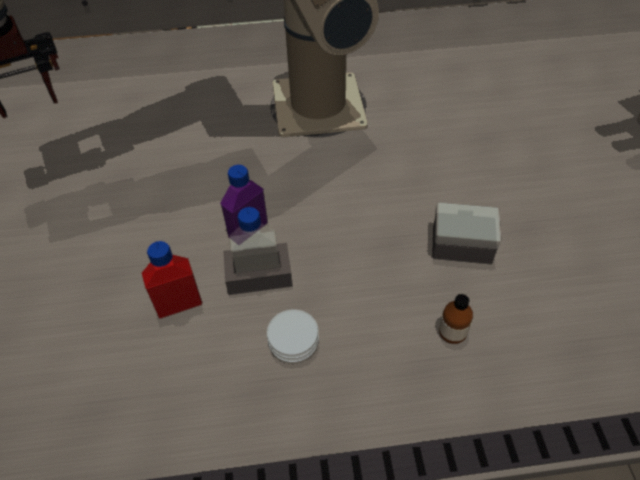

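View pics/t.png

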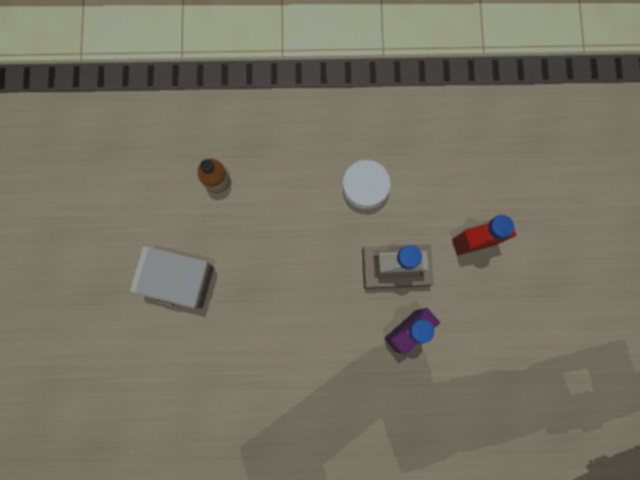

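The blue-capped candidates in the top view are:
- purple flask at (422,331)
- clear flask in the grey block at (409,257)
- red flask at (502,227)

The clear one in the slotted block (scene view: 249,218) fits the description. I'll confirm it in a crop and measure its position.

```bash
cat > h.py <<'E'
import cv2,numpy as np
from bench import manip
from scipy.spatial.transform import Rotation as Ro
def ray(p,u,v,z):
    d=p["R"].T@np.array([(u-p["cx"])/p["fx"],(v-p["cy"])/p["fy"],1]);c=-p["R"].T@p["t"]
    return c+d*(z-c[2])/d[2]
def blobs(im,amin=60):
    h=cv2.cvtColor(im,cv2.COLOR_RGB2HSV);m=cv2.inRange(h,(100,150,60),(122,255,255))
    n,l,s,c=cv2.connectedComponentsWithStats(m)
    return [(c[i],s[i]) for i in range(1,n) if s[i][4]>amin]
def togo(t):  # world point -> shift in tool axes in move units
    s=manip.state();R=Ro.from_quat(s["orientation"]).as_matrix();return R.T@(np.array(t)-s["tcp_pos"])/.2
E
python3 - <<'E'
from h import *
for n in("s","t"):
    im=cv2.imread(f"pics/{n}.png")[:,:,::-1].copy();p=manip.camera_params({"s":"scene","t":"top"}[n])
    for c,s in blobs(im):print(n,c.round(1),s,ray(p,*c,.174).round(4),ray(p,*c,.168).round(4))
im=cv2.imread("pics/s.png");cr=cv2.resize(im[150:330,130:340],None,fx=3,fy=3,interpolation=2);
t=cv2.imread("pics/t.png")
for u,v in[(362,247),(430,246),(433,287),(364,289)]:print(ray(manip.camera_params("top"),u,v,.045))
cv2.imwrite("pics/c.png",cr)
E
```

```text
s [237.6 173.5] [228 165  20  22 266] [ 0.3971 -0.1957  0.174 ] [ 0.3909 -0.1963  0.168 ]
s [248.3 216.5] [237 207  23  24 356] [ 0.5073 -0.1809  0.174 ] [ 0.5019 -0.1813  0.168 ]
s [158.2 251.1] [148 242  22  23 330] [ 0.5631 -0.3348  0.174 ] [ 0.5582 -0.3364  0.168 ]
t [501.8 225.9] [491 216  22  22 363] [ 0.557 -0.336  0.174] [ 0.5581 -0.338   0.168 ]
t [409.5 256.5] [399 246  22  22 386] [ 0.5092 -0.1824  0.174 ] [ 0.5099 -0.1834  0.168 ]
t [421.5 330.5] [411 320  22  23 409] [ 0.3901 -0.1966  0.174 ] [ 0.3901 -0.1977  0.168 ]
[ 0.54430903 -0.11661656  0.045     ]
[ 0.54398422 -0.24312673  0.045     ]
[ 0.46774965 -0.2450107   0.045     ]
[ 0.46630632 -0.11797816  0.045     ]
```

View pics/c.png

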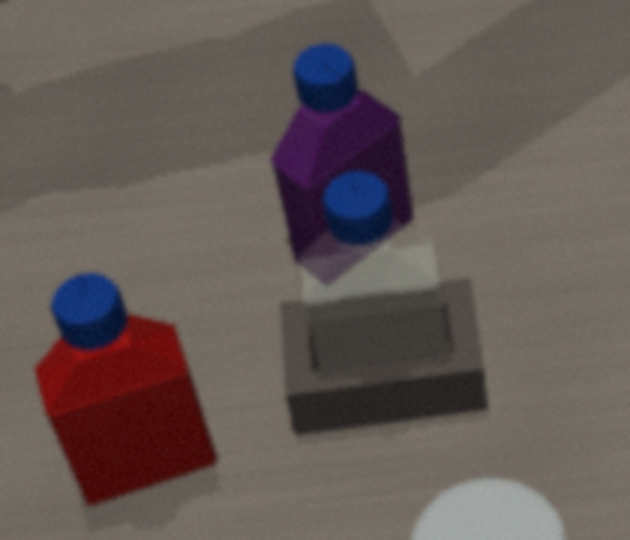

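The crop confirms it: the clear flask stands in the slotted block, with its cap at about (0.508, -0.182). The purple and red flasks are decoys. I'll approach at the current height and wind the wrist back to get the full screwing range.

```bash
python3 -m inch '[1,-0.68,0,-0.55,1,-0.68,0,-0.55,1,-0.68,0,-0.55,1,-0.68,0,-0.55,1,-0.68,0,-0.55,1,-0.68,0,-0.55,1,-0.68,0,-0.55,1,-0.68,0,-0.55]' 1; python3 - <<'E'
from h import *
print(togo([.508,-.182,.302]).round(3),manip.state()["joint_positions"])
E
```

```text
time: 0.9
tcp_pos: [0.3483, -0.3969, 0.3025]
orientation: [0.735, 0.678, -0.0, -0.0]
ft_force: [-1.4, 0.9, 0.4]
finger_gap: 1.001
gripper_force: 0.0
[1.136 0.709 0.002] [-8.72999801e-01  2.81742374e-01  1.84352233e+00 -4.59009475e-05
  1.01686261e+00 -7.91730478e-01]
```

```bash
python3 -m inch '[1,0.62,0,-0.5,1,0.62,0,-0.5,1,0.62,0,-0.5,1,0.62,0,-0.5,1,0.62,0,-0.5,1,0.62,0,-0.5,1,0.62,0,-0.5,1,0.62,0,-0.5]' 1; python3 - <<'E'
from h import *
print(togo([.508,-.182,.302]).round(3),manip.state()["joint_positions"])
E
```

```text
time: 1.7
tcp_pos: [0.4891, -0.2086, 0.3023]
orientation: [0.3, 0.954, 0.0, -0.0]
ft_force: [-0.7, -0.4, -0.3]
finger_gap: 1.0
gripper_force: 0.0
[-0.001  0.163  0.002] [-4.25598299e-01  2.87528741e-01  1.83564168e+00  5.83089543e-06
  1.01922616e+00 -1.38694910e+00]
```

```bash
python3 -m inch '[0,0.163,0,-0.43,0,0.163,0,-0.43,0,0.163,0,-0.43,0,0.163,0,-0.43,0,0.163,0,-0.43,0,0.163,0,-0.43,0,0.163,0,-0.43,0,0.163,0,-0.43]' 1; python3 - <<'E'
from h import *
print(togo([.508,-.182,.302]).round(3),manip.state()["joint_positions"])
p=manip.camera_params("wrist");im=manip.snapshot("wrist");cv2.imwrite("pics/w.png",im[:,:,::-1])
print(p)
for c,s in blobs(im):print(c.round(1),s,ray(p,*c,.178).round(4))
E
```

```text
time: 2.5
tcp_pos: [0.5076, -0.1827, 0.3026]
orientation: [-0.141, 0.99, 0.0, -0.0]
ft_force: [0.8, -1.0, 0.6]
finger_gap: 0.997
gripper_force: 0.0
[-0.003  0.003  0.003] [-3.67540576e-01  2.98488435e-01  1.81924808e+00  5.35494852e-05
  1.02415233e+00 -2.22044362e+00]
{'fx': 408.0770779610763, 'fy': 408.0770779610763, 'cx': 321.9497653124981, 'cy': 244.48299961225965, 'R': array([[-2.78980929e-01,  9.60296565e-01,  3.85694594e-04],
       [ 9.26984273e-01,  2.69198281e-01,  2.61213404e-01],
       [ 2.50738507e-01,  7.32310909e-02, -9.65281000e-01]]), 't': array([ 0.31847162, -0.45277606,  0.27445194])}
[361.9  39.3] [ 323    0   80   85 5451] [ 0.3944 -0.1981  0.178 ]
[324.3 273.4] [ 289  234   71   77 4145] [ 0.5079 -0.1828  0.178 ]
[ 41.  273.6] [   0  237   87   74 4920] [ 0.55   -0.3272  0.178 ]
```

View pics/w.png

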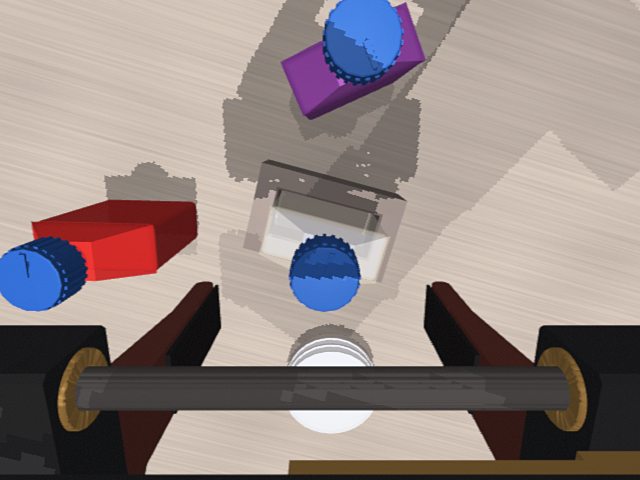

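```bash
python3 - <<'E'
from h import *
p=manip.camera_params("wrist");x=ray(p,324.6,276.8,.1815);print(x,togo([x[0],x[1],.232]).round(4))
E
```

```text
[ 0.50858808 -0.18249716  0.1815    ] [-0.0045 -0.0004  0.3531]
```

The wrist view shows the target cap at (325,277), midway between the open fingers, with the purple flask (365,40) and red flask (40,275) clear of them. I'll descend and grip.

```bash
python3 -m inch '[-0.0045,0,0.1,0,-0.0045,0,0.22,0,-0.0045,0,0.32,0,-0.0045,0,0.353,0,-0.0045,0,0.353,0,-0.0045,0,0.353,0]' 1 && python3 -m inch '[0,0,0,0,0,0,0,0,0,0,0,0,0,0,0,0,0,0,0,0,0,0,0,0,0,0,0,0,0,0,0,0]' -1; python3 - <<'E'
from h import *
s=manip.state();print(s["ft_torque"],s["joint_positions"],s["tcp_pos"])
E
```

```text
time: 3.15
tcp_pos: [0.5091, -0.1824, 0.2328]
orientation: [-0.143, 0.99, -0.0, 0.0]
ft_force: [-0.2, 0.5, 0.6]
finger_gap: 0.998
gripper_force: 0.0
time: 3.95
tcp_pos: [0.5086, -0.1822, 0.232]
orientation: [-0.144, 0.99, 0.0, -0.0]
ft_force: [0.1, 1.0, 0.6]
finger_gap: 0.418
gripper_force: 30.0
[ 0.19584939 -0.13275788  0.03165575] [-3.65998354e-01  3.96564203e-01  1.86946239e+00  1.98826782e-04
  8.75869376e-01 -2.22573879e+00] [ 0.50863874 -0.18216262  0.23203442]
```

Gripped. I'll screw clockwise and follow the thread lead down.

```bash
cat > st.py <<'E'
from h import *
s=manip.state();q=Ro.from_quat(s["orientation"]).as_matrix()
print("yaw",np.degrees(np.arctan2(q[1,0],q[0,0])).round(2),"tau",s["ft_torque"].round(3) if hasattr(s["ft_torque"],"round") else s["ft_torque"],"j6",s["joint_positions"][5],"tq6",s["joint_torque"][5],"z",s["tcp_pos"][2])
E
python3 st.py; python3 -m inch '[0,0,0.0005,0.07,0,0,0.001,0.14,0,0,0.0015,0.21,0,0,0.002,0.28,0,0,0.0025,0.35,0,0,0.003,0.42,0,0,0.0035,0.5,0,0,0.0035,0.5]'; python3 st.py;  python3 -m inch '[0,0,0.0005,0.07,0,0,0.001,0.14,0,0,0.0015,0.21,0,0,0.002,0.28,0,0,0.0024,0.35,0,0,0.0024,0.35]'; python3 st.py
```

```text
yaw -163.45 tau [ 0.196 -0.133  0.032] j6 -2.2257387870485252 tq6 0.000736182391847251 z 0.23203442139844116
time: 4.75
tcp_pos: [0.5089, -0.182, 0.2316]
orientation: [0.371, 0.929, 0.0, 0.0]
ft_force: [1.0, 2.2, 3.4]
finger_gap: 0.416
gripper_force: 30.0
yaw 136.43 tau [ 0.548 -0.084  0.018] j6 -1.176549489185792 tq6 1.1581073328852654 z 0.23163904308739272
time: 5.35
tcp_pos: [0.5091, -0.1821, 0.2313]
orientation: [0.678, 0.735, 0.0, 0.0]
ft_force: [-0.3, 2.9, 3.9]
finger_gap: 0.422
gripper_force: 30.0
yaw 94.64 tau [ 0.642 -0.096 -0.02 ] j6 -0.4471690568357311 tq6 1.5131862089037895 z 0.23126609413102595
```

```bash
python3 -m inch '[0,0,0.0004,0.06,0,0,0.0006,0.1,0,0,0.0006,0.1]' >/dev/null; python3 st.py; python3 -m inch '[0,0,0.0004,0.06,0,0,0.0006,0.1,0,0,0.0006,0.1]'>/dev/null; python3 st.py; python3 -m inch '[0,0,0.0004,0.06,0,0,0.0006,0.1,0,0,0.0006,0.1]'; python3 st.py
```

```text
yaw 82.83 tau [ 0.678 -0.168 -0.014] j6 -0.2409100800796413 tq6 0.8660346642136574 z 0.2311137661186538
yaw 70.83 tau [ 0.731 -0.171 -0.025] j6 -0.03159482782125693 tq6 0.7866888865828514 z 0.2309466946442947
time: 6.25
tcp_pos: [0.509, -0.1822, 0.2308]
orientation: [0.871, 0.491, 0.0, 0.0]
ft_force: [1.3, 3.6, 5.7]
finger_gap: 0.417
gripper_force: 30.0
yaw 58.85 tau [ 0.813 -0.246 -0.015] j6 0.17749500087198258 tq6 0.7932728156447411 z 0.23082938001388992
```

```bash
python3 - <<'E'
from h import *
im=manip.snapshot("wrist");cv2.imwrite("pics/w2.png",im[:,:,::-1])
E
```

```text
(no output)
```

View pics/w2.png

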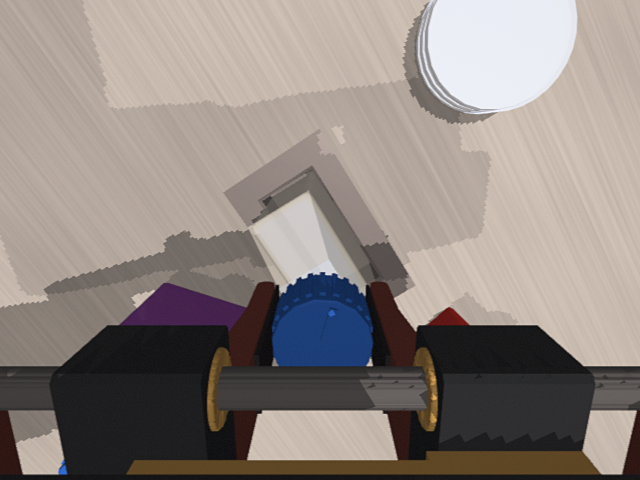

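The wrist view shows the cap held between the pads, with its ridge from about (322,340) to (334,310). It should stay fixed in this view unless the cap slips. I'll go on in 12° steps and save a crop of the ridge each time.

```bash
cat > sn.py <<'E'
import sys
from h import *
im=manip.snapshot("wrist");cv2.imwrite(f"pics/r{sys.argv[1]}.png",im[270:370,265:380,::-1])
s=manip.state();print("F",np.round(s["ft_force"],1))
E
cp pics/w2.png /tmp/; python3 -c "
import cv2;cv2.imwrite('pics/r0.png',cv2.imread('pics/w2.png')[270:370,265:380])"
for k in 1; do python3 -m inch '[0,0,0.0004,0.06,0,0,0.0005,0.1,0,0,0.0005,0.1]' >/dev/null; python3 st.py; python3 sn.py 1; python3 -m inch '[0,0,0.0004,0.06,0,0,0.0005,0.1,0,0,0.0005,0.1]'>/dev/null; python3 st.py; python3 sn.py 2; python3 -m inch '[0,0,0.0004,0.06,0,0,0.0005,0.1,0,0,0.0005,0.1]'>/dev/null; python3 st.py; python3 sn.py 3; done
python3 - <<'E'
import cv2,numpy as np
cv2.imwrite("pics/m1.png",cv2.resize(np.vstack([np.hstack([cv2.imread(f"pics/r{i}.png") for i in (0,1)]),np.hstack([cv2.imread(f"pics/r{i}.png") for i in (2,3)])]),None,fx=3,fy=3)[:600])
E
```

```text
yaw 46.86 tau [ 0.818 -0.364 -0.021] j6 0.38676253791244686 tq6 0.821303129196167 z 0.23065847511034496
F [1.3 3.1 5.5]
yaw 34.86 tau [ 0.901 -0.41   0.038] j6 0.5962309216419013 tq6 0.8937535062432289 z 0.23048959731379112
F [1.5 3.3 5.5]
yaw 22.83 tau [ 0.846 -0.43  -0.006] j6 0.8062635060473722 tq6 0.9027553349733353 z 0.23030543709083792
F [1.4 2.9 4.7]
```

View pics/m1.png

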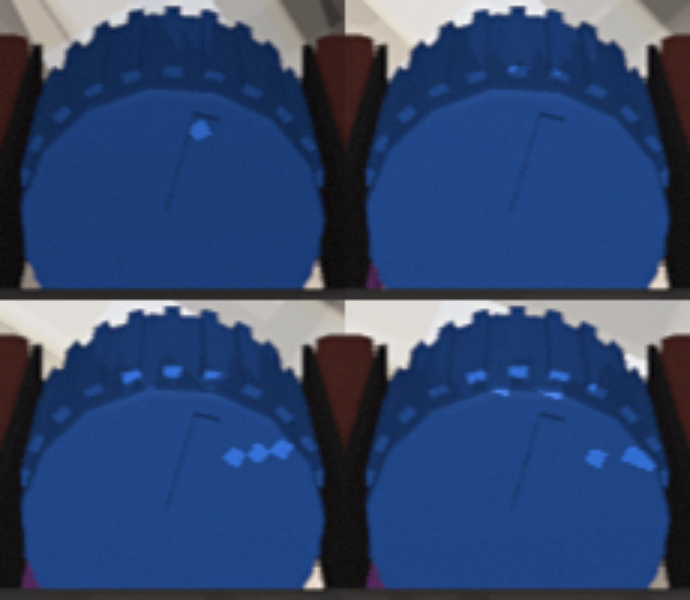

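The ridge stays put in all four crops (tip near (200,115) in each cell), so the cap has not slipped after about 174°. I'll take finer steps towards the stop.

```bash
python3 -m inch '[0,0,0.00025,0.05,0,0,0.00025,0.05]' >/dev/null; python3 st.py; python3 -m inch '[0,0,0.00025,0.05,0,0,0.00025,0.05]'>/dev/null; python3 st.py;  python3 -m inch '[0,0,0.00025,0.05,0,0,0.00025,0.05]'>/dev/null; python3 st.py;  python3 -m inch '[0,0,0.00025,0.05,0,0,0.00025,0.05]'>/dev/null; python3 st.py; python3 sn.py 4
```

```text
yaw 16.76 tau [ 0.775 -0.432  0.015] j6 0.9122505361825112 tq6 0.9986414015293121 z 0.23020807305746668
yaw 10.85 tau [ 0.354 -0.456  0.381] j6 1.0159140174028864 tq6 1.3799222186207771 z 0.23012779958775445
yaw 4.85 tau [ 0.33  -0.304  0.338] j6 1.1205234962784913 tq6 1.2875767797231674 z 0.2300435795497493
yaw -1.17 tau [ 0.278 -0.35   0.211] j6 1.225342558173355 tq6 1.20724406093359 z 0.23002226821495866
F [1.5 0.5 3.4]
```

The torque jumped to about 0.38 N m near yaw 13°, and the pads have been slipping since, so the cap has bottomed. I'll check the ridge.

```bash
cat > rd.py <<'E'
import sys
from h import *
p=manip.camera_params("wrist");im=manip.snapshot("wrist");cv2.imwrite(f"pics/q{sys.argv[1]}.png",im[:,:,::-1])
s=manip.state();zt=.18
# rectify: tool-aligned top-down view of cap top plane, 40 mm square at 10 px/mm, centred on TCP axis
R=Ro.from_quat(s["orientation"]).as_matrix();c=s["tcp_pos"]
src=[];
for a,b in[(-1,-1),(1,-1),(1,1),(-1,1)]:
    X=np.array([c[0],c[1],zt])+.02*(a*R[:,0]+b*R[:,1]);Y=p["R"]@X+p["t"];src.append([p["fx"]*Y[0]/Y[2]+p["cx"],p["fy"]*Y[1]/Y[2]+p["cy"]])
H=cv2.getPerspectiveTransform(np.float32(src),np.float32([[0,0],[400,0],[400,400],[0,400]]))
cv2.imwrite(f"pics/rect{sys.argv[1]}.png",cv2.warpPerspective(im,H,(400,400))[:,:,::-1])
E
python3 rd.py 4; python3 - <<'E'
import cv2,numpy as np
a=cv2.imread("pics/rect4.png");b=cv2.resize(np.hstack([cv2.imread("pics/r3.png"),cv2.imread("pics/r4.png")]),(400,174))
c=np.zeros((400,400,3),np.uint8);c[:174]=b
cv2.imwrite("pics/m2.png",np.hstack([a,c]))
E
```

```text
(no output)
```

View pics/m2.png

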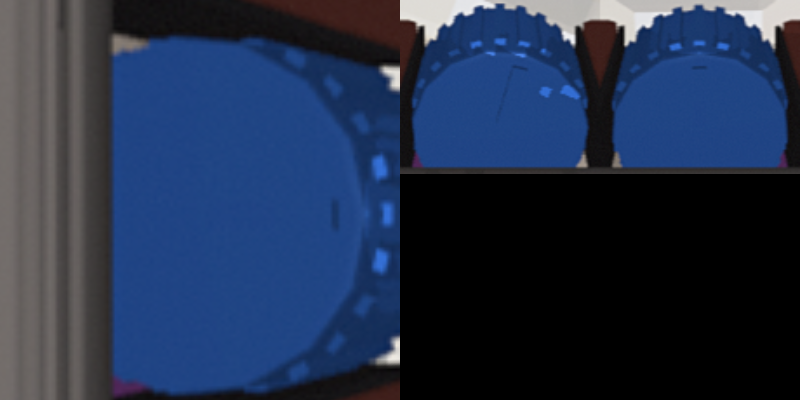

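The ridge end sits at (335,215) in the rectified view, lined up with the tool x axis, where before it was turned about 19°. The pads slipped on a bottomed cap, so cap_turn is 0 now. Next I'll back off 90° plus about 4° for the flask's slot play, raising along the thread lead.

```bash
python3 -m inch '[0,0,-0.0003,-0.06,0,0,-0.0007,-0.12,0,0,-0.0011,-0.18,0,0,-0.0015,-0.24,0,0,-0.0019,-0.3,0,0,-0.0023,-0.36,0,0,-0.0026,-0.4,0,0,-0.0026,-0.4]' ; python3 st.py;python3 -m inch '[0,0,-0.0003,-0.06,0,0,-0.0007,-0.12,0,0,-0.0011,-0.18,0,0,-0.0015,-0.24,0,0,-0.0019,-0.3,0,0,-0.0023,-0.36,0,0,-0.0025,-0.383,0,0,-0.0025,-0.383]' ; python3 st.py; python3 rd.py 5; python3 - <<'E'
import cv2,numpy as np
w=cv2.resize(cv2.imread("pics/q5.png"),(400,300));c=np.zeros((400,400,3),np.uint8);c[:300]=w
cv2.imwrite("pics/m3.png",np.hstack([cv2.imread("pics/rect5.png"),c]))
E
```

```text
time: 9.05
tcp_pos: [0.5086, -0.1824, 0.2307]
orientation: [0.917, 0.398, -0.0, -0.0]
ft_force: [0.1, 0.3, 6.1]
finger_gap: 0.415
gripper_force: 30.0
yaw 46.93 tau [ 0.063 -0.248  0.073] j6 0.38548520576026574 tq6 -0.7478432357311249 z 0.23071629272582286
time: 9.85
tcp_pos: [0.5087, -0.1823, 0.2313]
orientation: [0.69, 0.724, 0.0, 0.0]
ft_force: [1.7, 1.0, 5.0]
finger_gap: 0.415
gripper_force: 30.0
yaw 92.75 tau [ 0.196 -0.5    0.042] j6 -0.41430082220127834 tq6 -0.5455966852605343 z 0.2312508910996306
```

View pics/m3.png

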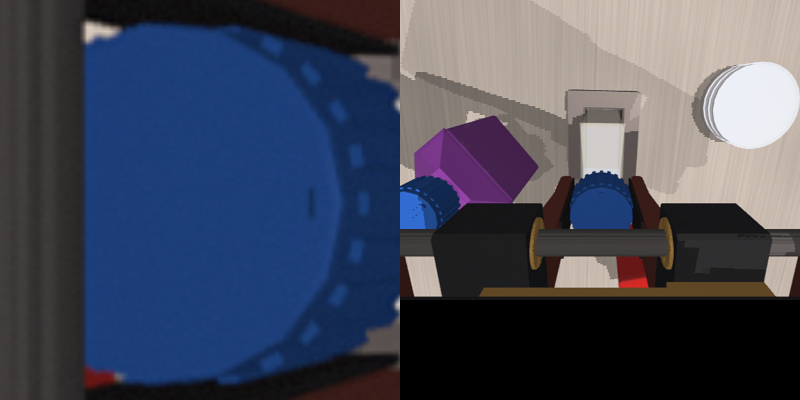

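The ridge still points along the tool x axis (end at (312,203), cap centre row about 203), so the cap turned back 94° without slipping, about 90° of it relative to the flask. The flask is upright in the block, and the dishes and purple flask are in place.

```bash
python3 -c "
from bench import manip
print(manip.sign_off())"
```

```text
the job is handed in; nothing more can be done
None
```

I screwed the clear flask's cap down until it bottomed out, then backed it off about a quarter turn (94° at the gripper, allowing about 4° for play in the slot), and handed the job in still gripping the cap.

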